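Dial the code and open the pantry lockbox

ROBOT

A 7-joint arm with a two-finger parallel gripper is mounted at the origin on a cart in front of the work surface, level with it; the furniture and walls round the work are solid. World frame = base frame: x ahead of the robot, y to its left, z up, the work surface at z = 0. Lengths are in m, angles in rad, forces in N, time in s.
With the tool pointing down it reaches from about 0.4 to 0.85 m from the base axis. Payload 10.4 kg.
Tool frame: the origin (TCP) lies on the centre line of the jaws, within the pads' length; the fingertips stand r.finger_overhang ahead of it and the grasp point (between the pads) lies 5 mm behind it (r.finger_overhang is the distance from the TCP to the fingertips, in m); z points along the fingers, y is the line along which they close (so a half turn about z gives the same grasp; the last joint's range is limited). The gripper opens to 87 mm and grips with 3 to 60 N. Pads are 19 mm wide; open, the fingers measure 117 mm over their backs; the gripper's body (75 mm by 190 mm) begins 51 mm behind the grasp point.
Start: joints at [-1.203, 0.332, -0.065, 1.46, 0.022, 1.35, -0.088], TCP at [0.238, 0.578, 0.237] pointing down, gripper open.
Joint ranges: [-2.6, 2.6], [-0.5, 2.12], [-1.47, 1.34], [0.16, 2.42], [-1.27, 4.41], [0.06, 2.06], [-2.6, 2.6]. Speed limits (rad/s): [2.22, 2.22, 2.79, 2.79, 3.14, 3.14, 3.14].

INTERFACE

Orientations are given as a unit quaternion [x, y, z, w].
In Python, from bench import read_state, viewer, r gives the robot as it stands.
- The arm moves only by the tool carry_out, never from a script. Its argument "moves" is a list of rows, each a list of 6 numbers: the shift along the tool's x, y, z in units of 40 mm (1.0 is 40 mm), then the turn, a rotation vector about the tool's x, y, z in units of 8 degrees (1.0 is 8 degrees). A call has 1 to 20 rows; each row shifts and turns the commanded pose from where the row before left it, along the tool's axes as they then stand; what a row does not reach is not made up. A row lasts 1/8 s, in which the tool goes at most 62.5 mm and 10.7 degrees, less where a joint would pass 70% of its speed; a pose out of reach is approached as far as the arm can. A call is refused whole if a number of a shift passes 1 or a number of a turn 1, either way. A call with a gripper value outside its range is refused whole. "fingers" is the finger opening in mm, from 0 to 87, set as the call begins (left out, the last holds). The fingers move at their own pace and stop on an object; "force" is the grip in N (left out, the last holds). Time passes only in rows, so rows that do not move let the fingers close. It gives the time, the measured TCP pose, the force, the opening and the grip force at its end, in the units of the state.
- read_state(): the state, without advancing time (a new reading comes with each control period).
- viewer.camera(name): name is "side" or "top"; returns a dict with "pixels" (420x560x3 uint8, red, green, blue), "range_z" (420x560 float32, m along the optical axis (not along the pixel's ray), 0 where there is no reading), "fx", "fy", "cx", "cy" (pixels), "k1" (the pictures are not rectified: a ray, as slopes to the right and down, at radius r is drawn at 1 + k1 r^2 times it, then the intrinsics apply), "xyz" and "orientation" of the camera in the world. Camera axes: x right, y down, z forward; pixel columns grow to the right and rows downward; lengths in m; the calibration is good to about 2 mm. A picture is of the moment at which its call begins.
- r.close_job(): hands the job in; it is judged then, once.
The state is a dict: "time": time; "joint_positions": joint angles; "joint_vel": joint speeds; "joint_torque": joint torques, N m; "ee_pos": TCP position; "eef_rot": TCP orientation; "ft_force": force on the tool from outside, world axes, zero at the start; "torque": the same for the moment, N m; "width": finger opening in m; "grip_force": force on a finger pad.
Only numpy, scipy, OpenCV 4.12 (cv2) and the standard library are available. Lean on these libraries where they do the work, as an engineer would, in place of code of your own. Each camera call takes 0.05 s, during which the arm holds its last target. There are 200 camera calls.

TASK

Open the lockbox on the pantry worktop: its code is 4-7-2, read from left to right as the numerals uppermost on the three thumbwheels (level with the index ticks when seen from straight above). Roll the wheels with a light fingertip, one at a time without touching the wheel beside it, until each clicks in on its numeral; then push the slide to the right, never hard, until the lid springs up, and let the slide go home. Leave the lid ajar, the code showing, and the things round the box where they stand.

Things in the scene. Friction and masses are not known exactly. Their poses are not given: they have to be found in the camera images.
- lockbox: Grey steel box 222 mm deep (x), 204 mm wide, fixed to the worktop. Origin: centre of its underside; its z is up, its -x side faces the robot at yaw 0, its y is to the left. The front 80 mm of its top is the lock deck with a steel cover plate whose surface is at z = 82 mm; three thumbwheels 26 mm apart and a slide stand out of it. Behind the deck lies the hinged lid, top face at z = 91 mm.
- turn_1 (a joint): Turn of thumbwheel 1 (the left one seen from the robot), rad. It clicks at every multiple of 0.6283: value 0.6283 n (plus any whole turns of 6.2832) has numeral n (0 to 9) on top. It grows when the top of the wheel is rolled away from the robot (box +x). Endless; a sprung roller holds each click, so under half a click it springs back, past half it jumps on; just at half it may rest.
- wheel_1: Thumbwheel 1, black with white numerals: 40 mm across, 11 mm wide, axle along the box's y. Origin on the axle at x = -70, y = 62, z = 71 mm of the box, the top of its soft rim 20 mm higher, 9 mm proud of the plate. Turns with the wheel. About 2.5 N along the rim rolls it; press 8 to 13 N so that it does not slip; over 20 N harms it, a jolt too: touch it at 10 mm/s or slower.
- numeral_1 (a point): Point on the rim of wheel 1 at the middle of its numeral 4, the one this wheel must show; turns with the wheel on a 20 mm radius.
- index_1 (a point): Fixed point of the lock where the top of wheel 1 is (box x = -70, y = 62, z = 91 mm), level with the dark ticks on the plate when seen from straight above; the numeral lying here is the one shown.
- turn_2 (a joint): Turn of thumbwheel 2 (the middle one seen from the robot), rad. It clicks at every multiple of 0.6283: value 0.6283 n (plus any whole turns of 6.2832) has numeral n (0 to 9) on top. It grows when the top of the wheel is rolled away from the robot (box +x). Endless; a sprung roller holds each click, so under half a click it springs back, past half it jumps on; just at half it may rest.
- wheel_2: Thumbwheel 2, black with white numerals: 40 mm across, 11 mm wide, axle along the box's y. Origin on the axle at x = -70, y = 36, z = 71 mm of the box, the top of its soft rim 20 mm higher, 9 mm proud of the plate. Turns with the wheel. About 2.5 N along the rim rolls it; press 8 to 13 N so that it does not slip; over 20 N harms it, a jolt too: touch it at 10 mm/s or slower.
- numeral_2 (a point): Point on the rim of wheel 2 at the middle of its numeral 7, the one this wheel must show; turns with the wheel on a 20 mm radius.
- index_2 (a point): Fixed point of the lock where the top of wheel 2 is (box x = -70, y = 36, z = 91 mm), level with the dark ticks on the plate when seen from straight above; the numeral lying here is the one shown.
- turn_3 (a joint): Turn of thumbwheel 3 (the right one seen from the robot), rad. It clicks at every multiple of 0.6283: value 0.6283 n (plus any whole turns of 6.2832) has numeral n (0 to 9) on top. It grows when the top of the wheel is rolled away from the robot (box +x). Endless; a sprung roller holds each click, so under half a click it springs back, past half it jumps on; just at half it may rest.
- wheel_3: Thumbwheel 3, black with white numerals: 40 mm across, 11 mm wide, axle along the box's y. Origin on the axle at x = -70, y = 10, z = 71 mm of the box, the top of its soft rim 20 mm higher, 9 mm proud of the plate. Turns with the wheel. About 2.5 N along the rim rolls it; press 8 to 13 N so that it does not slip; over 20 N harms it, a jolt too: touch it at 10 mm/s or slower.
- numeral_3 (a point): Point on the rim of wheel 3 at the middle of its numeral 2, the one this wheel must show; turns with the wheel on a 20 mm radius.
- index_3 (a point): Fixed point of the lock where the top of wheel 3 is (box x = -70, y = 10, z = 91 mm), level with the dark ticks on the plate when seen from straight above; the numeral lying here is the one shown.
- slide (a joint): Travel of the slide, m: 0 at home, 0.012 at its stop, growing to the right (box -y). A spring brings it back (2.4 N at home, 4.8 N at the stop). With a wrong code it stops dead at 0.002; with the right one it passes, and at about 0.008 it lets go of the lid.
- slide_tab: Steel thumb tab of the slide, to the right of the wheels: 24 mm (box x) by 10 mm (box y), its top 12 mm above the cover plate. Origin: middle of its foot on the plate, at box x = -70, y = -50, z = 82.5 mm when home; axes as the box's. Push or pinch it with under 25 N.
- slide_push (a point): Middle of the tab's left face (the one to push), 5 mm to the left of the tab's origin and 7 mm above it. 49 mm of free plate lie between it and wheel 3.
- lid_hinge (a joint): Angle of the lid about its hinge at the back of the box, rad: 0 shut. When the slide lets go, a spring raises the lid by itself to about 0.29 and holds it there.
- mug: Speckled mug standing to the left of the box, 88 mm across, 100 mm tall; bystander. Origin: centre of the underside.
- shaker: Small glass shaker with a metal cap, 44 mm across, 90 mm tall, at the right of the box's front; bystander. Origin: centre of the underside.
- lemon: Lemon 76x62x54 mm lying to the right of the box; bystander. Origin: centre of the underside.

How it is judged:
On the way, in this order (a step that is already met when the one before it is completed fails the run):
1. the three wheels show 4, 7 and 2, the lid still shut (distance between numeral_1 and index_1 below 0.003 m and distance between numeral_2 and index_2 below 0.003 m and distance between numeral_3 and index_3 below 0.003 m and value of joint lid_hinge below 0.02 rad), for 0.2 s.
2. the slide is drawn and lets the lid go (value of joint slide above 0.007 m and value of joint lid_hinge above 0.03 rad).
At the end, for the whole second after the job is handed in: Each wheel has its code numeral (4, 7, 2 from the left) within 3 mm of its index, the lid stands by itself more than 0.2 rad open and at rest, and the slide is back within 2 mm of home (distance between numeral_1 and index_1 below 0.003 m and distance between numeral_2 and index_2 below 0.003 m and distance between numeral_3 and index_3 below 0.003 m and value of joint lid_hinge above 0.2 rad and value of joint slide below 0.002 m and velocity of joint lid_hinge below 0.05 rad/s); the robot touches nothing.
It fails at once if a thumbwheel is pressed with more than 20 N (contact force between any of wheel_1, wheel_2, wheel_3 and the fingers above 20 N or contact force between any of wheel_1, wheel_2, wheel_3 and the arm above 20 N).
It fails at once if two wheels are touched at the same time (contact force between each of wheel_1, wheel_2 and the fingers above 0.5 N or contact force between each of wheel_2, wheel_3 and the fingers above 0.5 N).
It fails at once if the slide is forced with more than 25 N (contact force between slide_tab and the fingers above 25 N or contact force between slide_tab and the arm above 25 N).
It fails at once if the mug, the shaker or the lemon is shifted by more than 20 mm (distance of any of mug, shaker, lemon from where it was at the start of the episode above 0.02 m).
It also fails if it takes over 72 s, if anything falls off the work surface, if the arm or the gripper's body presses on something with over 40 N, if the wrist force passes 120 N, or if a joint passes its speed limit or range.

## Working session

There is one attempt and no reset: what is moved stays moved. The work goes in short steps, Python scripts to look and compute and a tool call to move; the robot and the scene stay as the last step left them, time stands still between calls to the robot, and variables do not carry over. Pictures are saved under pics/ and viewed, at most 10 in all, crops included, and the job is handed in when it is done.

Besides the shell and the picture viewer there is one more tool, called after ">>>" by a JSON object that holds its "fn" and its "kwargs", one argument or row to a line. carry_out: Moves the arm, as the interface text tells. Its arguments: {"type":"object","properties":{"moves":{"type":"array","items":{"type":"array","items":{"type":"number"}}},"fingers":{"type":"number"},"force":{"type":"number"}},"required":["moves"]}

```bash
mkdir -p pics; ls; python3 - <<'E'
from bench import read_state, viewer, r
import cv2,numpy as np
print(read_state(), r.finger_overhang)
for n in("top","side"):
    c=viewer.camera(n); cv2.imwrite(f"pics/{n}0.png",c["pixels"][:,:,::-1]); np.savez(f"{n}0.npz",**c)
    print({k:v for k,v in c.items() if k not in("pixels","range_z")})
E
```

```text
pics
{'time': 0.0, 'joint_positions': array([-1.20263105,  0.33288678, -0.06469283,  1.46092497,  0.0215755 ,
        1.34991947, -0.08853085]), 'joint_vel': array([ 0.00081512, -0.00195492, -0.00030326, -0.00018761,  0.0004302 ,
        0.00014552, -0.00059707]), 'joint_torque': array([ 4.41113152e-04, -6.23258042e+01,  2.50421476e-02, -3.89892912e+01,
       -6.13389490e-02,  4.00996150e-02,  1.46966618e-04]), 'ee_pos': array([0.23792104, 0.57754466, 0.23575241]), 'eef_rot': array([ 1.94152828e-01,  9.80971028e-01, -7.12465451e-04, -1.17795178e-04]), 'ft_force': array([-0.48553961, -0.06776472,  0.56711569]), 'torque': array([ 0.00904643,  0.0446856 , -0.02826716]), 'grip_force': 0.0, 'width': 0.08745088685722627} 0.014
{'fx': 381.5026332071172, 'fy': 381.5026332071172, 'cx': 278.4670514378056, 'cy': 205.53001549664907, 'k1': -0.07941302643753731, 'xyz': array([0.38165117, 0.18686184, 0.91370621]), 'orientation': array([-0.6349372 ,  0.76591453, -0.07576432,  0.06700336])}
{'fx': 501.52668137659003, 'fy': 501.52668137659003, 'cx': 270.13892681337927, 'cy': 206.69219160217438, 'k1': -0.11354780333361693, 'xyz': array([ 0.37836889, -0.62454767,  0.58211919]), 'orientation': array([ 0.8645451 , -0.1035406 ,  0.04572396, -0.48964316])}
```

View pics/top0.png

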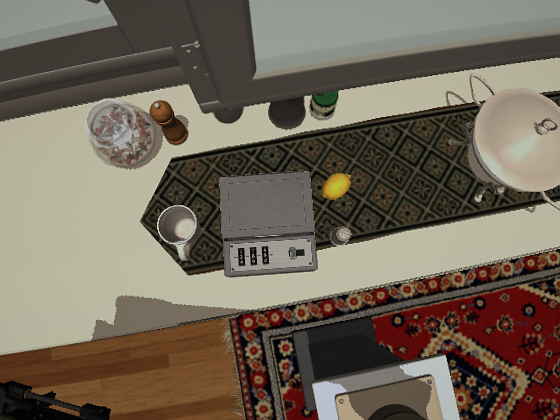

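View pics/side0.png

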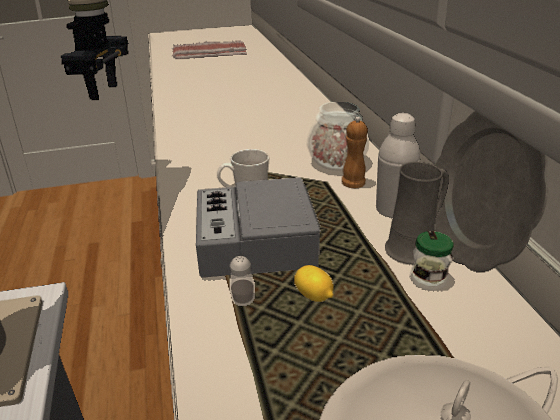

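The top view shows the box at cols 220–316, rows 170–275, with the wheels near (241/253/265, 255) and the slide near (297, 253). The mug is at (178, 225), the shaker at (341, 234) and the lemon at (337, 186). I'll zoom in on the deck next.

```bash
cat > h.py <<'E'
import numpy as np,cv2
from scipy.spatial.transform import Rotation as R
def ray(c,u,v):
    d=np.array([(u-c["cx"])/c["fx"],(v-c["cy"])/c["fy"]]); s=d.copy()
    for _ in range(20): s=d/(1+c["k1"]*(s@s))
    return R.from_quat(c["orientation"]).apply([s[0],s[1],1.])
def onz(c,u,v,z):
    d=ray(c,u,v); return c["xyz"]+d*(z-c["xyz"][2])/d[2]
def proj(c,P):
    p=R.from_quat(c["orientation"]).inv().apply(np.atleast_2d(P)-c["xyz"]); s=p[:,:2]/p[:,2:]
    s=s*(1+c["k1"]*(s**2).sum(1,keepdims=True)); return s*[c["fx"],c["fy"]]+[c["cx"],c["cy"]]
E
python3 - <<'E'
from h import *
t=dict(np.load("top0.npz"));s=dict(np.load("side0.npz"))
a=t["pixels"][225:280,215:325];b=s["pixels"][180:250,190:245]
a=cv2.resize(a[:,:,::-1],None,fx=7,fy=7,interpolation=cv2.INTER_CUBIC);b=cv2.resize(b[:,:,::-1],None,fx=8,fy=8,interpolation=cv2.INTER_CUBIC)
cv2.imwrite("pics/a.png",a);cv2.imwrite("pics/b.png",b)
# lid/box mask
g=t["pixels"].astype(int);
for c,reg,nm in((t,(225,280,215,325),"t"),(s,(180,250,190,245),"s")):
    g=cv2.cvtColor(c["pixels"],cv2.COLOR_RGB2GRAY); r0,r1,c0,c1=reg
    m=np.zeros_like(g);m[r0:r1,c0:c1]=(g[r0:r1,c0:c1]<55)*255
    n,l,st,ce=cv2.connectedComponentsWithStats(m)
    for i in range(1,n):
        if st[i,4]>8: print(nm,st[i],ce[i].round(1),onz(c,*ce[i],.088).round(4))
E
```

```text
t [215 225   8  20  87] [218.3 234.3] [0.5106 0.3016 0.088 ]
t [315 225  10  26 189] [319.6 236. ] [0.466  0.0853 0.088 ]
t [293 232  12   3  13] [298.8 232.9] [0.4812 0.1286 0.088 ]
t [305 232   9   3  18] [310.  233.2] [0.4761 0.1046 0.088 ]
t [276 234  14   3  20] [282.8 235.2] [0.4828 0.1635 0.088 ]
t [291 235  10   1  10] [295.5 235. ] [0.478  0.1364 0.088 ]
t [240 237   9   1   9] [244. 237.] [0.4945 0.2474 0.088 ]
t [251 236  24   3  36] [262.3 237. ] [0.4871 0.2081 0.088 ]
t [224 238  11   3  24] [228.4 239. ] [0.4964 0.2815 0.088 ]
t [237 239   9   1   9] [241. 239.] [0.4914 0.2545 0.088 ]
t [215 241   9  26 158] [218.4 254.6] [0.467  0.3083 0.088 ]
t [250 247   7  18  90] [253.  255.4] [0.4517 0.2349 0.088 ]
t [262 246   7  18  78] [264.9 254.6] [0.4485 0.2094 0.088 ]
t [238 248   7  18  94] [241.1 256.5] [0.4541 0.2607 0.088 ]
t [296 249   8   7  48] [299.5 252.2] [0.4397 0.1352 0.088 ]
t [215 267   9   3  20] [219. 268.] [0.4383 0.3115 0.088 ]
s [207 192  20  19 199] [216.1 201.5] [0.4534 0.2233 0.088 ]
s [212 219   9   2   9] [216.  219.8] [0.4444 0.1571 0.088 ]
s [214 227   7   6  39] [217.2 229.7] [0.442  0.1238 0.088 ]
```

View pics/a.png

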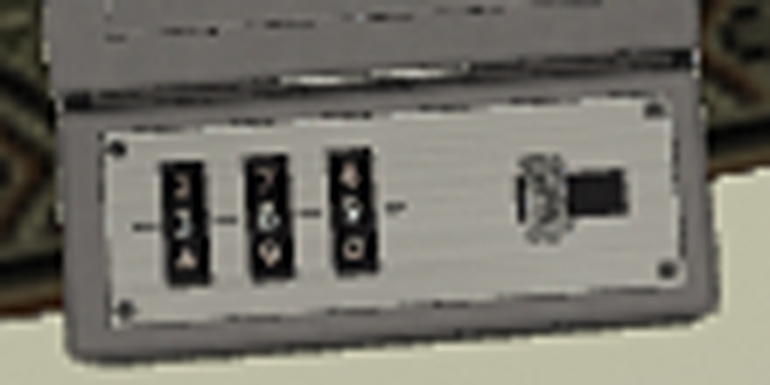

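View pics/b.png

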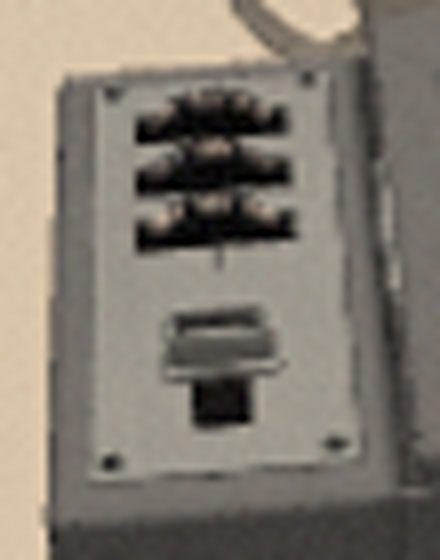

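Zoomed in, wheel 1 seems to read 2/3/4 from far to near, so it shows 3. Wheel 2 reads 7/8/9 and shows 8, and wheel 3 reads 8/9/0 and shows 9. The required rolls would be +1, −1 and +3 clicks. The ticks are near crop (145,226), (227,219), (311,213) and (397,208), and the tab is near (545,197). Next I'll fit the box pose.

```bash
cat >> h.py <<'E'
def tgt(bp,o,yaw): # box point -> world
    return np.array([o[0],o[1],0])+R.from_euler("z",yaw).apply(bp)
def need(st,goal,yaw): # shift to put fingertips at goal, in units along tool axes; yaw error about tool z in units
    q=R.from_quat(st["eef_rot"]); M=q.as_matrix()
    d=M.T@(np.array(goal)-(np.array(st["ee_pos"])+M[:,2]*.014))
    B=R.from_euler("z",yaw).as_matrix(); T=np.c_[B[:,1],B[:,0],-B[:,2]]
    return (d/.04).round(3), ((q.inv()*R.from_matrix(T)).as_rotvec(degrees=True)/8).round(3)
E
python3 - <<'E'
from h import *
from scipy.optimize import least_squares
t=dict(np.load("top0.npz"));s=dict(np.load("side0.npz"))
T=lambda u,v:(215+(u-3)/7,225+(v-3)/7); S=lambda u,v:(190+(u-3.5)/8,180+(v-3.5)/8)
ob=[(t,(-70,49,82),T(227,219)),(t,(-70,23,82),T(311,213)),
 (t,(-70,62,88),(241.1,256.5)),(t,(-70,36,88),(253,255.4)),(t,(-70,10,88),(264.9,254.6)),
 (t,(-70,-50,94),T(545,197)),(s,(-70,-50,94),S(221,347)),
 (s,(-70,36,87),(216.1,201.5))]
f=lambda p:np.concatenate([proj(c,tgt(np.array(b)/1e3,p[:2],p[2]))[0]-px for c,b,px in ob])
a=least_squares(f,[.52,.22,-.1],loss="soft_l1"); print(a.x,np.degrees(a.x[2]),a.fun.reshape(-1,2).round(2))
for cc in(t,s):
  o=[q for q in ob if q[0] is cc]
  g=lambda p:np.concatenate([proj(c,tgt(np.array(b)/1e3,p[:2],p[2] if 1 else 0))[0]-px for c,b,px in o])
  print(least_squares(lambda p:g([p[0],p[1],a.x[2]]),a.x[:2]).x)
o=a.x
# check range: box corners lid edge ; depth of wheels tops
print([proj(t,tgt(np.array(b)/1e3,o[:2],o[2]))[0].round(1) for b in((-111,102,82),(-111,-102,82),(111,102,91),(111,-102,91),(-31,102,82))])
from bench import read_state
for y in(62,36,10): print(y,tgt(np.array([-70,y,91])/1e3,o[:2],o[2]).round(4))
st=read_state(); print(need(st,tgt(np.array([-70,62,111])/1e3,o[:2],o[2]),o[2]))
np.save("o.npy",o)
E
```

```text
[ 0.51817365  0.19215633 -0.09763544] -5.594098593586102 [[ 0.29  0.06]
 [ 0.21 -0.13]
 [-0.06 -0.26]
 [ 0.05 -0.21]
 [ 0.16 -0.47]
 [ 0.42 -1.28]
 [-1.26 -3.63]
 [-1.45 -2.35]]
[0.51743946 0.19268094]
[0.51920029 0.18065198]
[array([224.2, 277.1]), array([318.5, 268.7]), array([217.6, 176.9]), array([308.1, 169. ]), array([221.9, 240.2])]
62 [0.4546 0.2607 0.091 ]
36 [0.452  0.2348 0.091 ]
10 [0.4495 0.2089 0.091 ]
(array([-8.024, -5.258,  2.778]), array([-8.00e-03,  6.00e-03,  9.15e+00]))
```

```bash
python3 - <<'E'
from h import *
t=dict(np.load("top0.npz"));s=dict(np.load("side0.npz"))
def pt(c,u,v):
    d=ray(c,u,v); z=np.median(c["range_z"][int(v)-1:int(v)+2,int(u)-1:int(u)+2]); return (c["xyz"]+d*z).round(4)
for n,c,l in(("t",t,[(265,205),(280,190),(280,245),(234,248),(120,240),(299,252),(253,255)]),("s",s,[(275,205),(265,195),(204,210),(227,225),(180,300),(217,223),(217,205)])):
    for p in l: print(n,p,pt(c,*p))
o=np.load("o.npy")
# lid plane pixels by depth -> min area rect in world
for n,c in(("t",t),("s",s)):
    v,u=np.mgrid[0:420,0:560]; sl=np.stack([(u-c["cx"])/c["fx"],(v-c["cy"])/c["fy"]],-1);d=sl.copy()
    for _ in range(20): d=sl/(1+c["k1"]*(d**2).sum(-1,keepdims=True))
    P=np.dstack([d,np.ones(u.shape)])*c["range_z"][...,None]; P=R.from_quat(c["orientation"]).apply(P.reshape(-1,3)).reshape(P.shape)+c["xyz"]
    m=(abs(P[...,2]-.086)<.013)&(c["range_z"]>0)&(abs(P[...,0]-.518)<.16)&(abs(P[...,1]-.19)<.13)
    k,l,stt,_=cv2.connectedComponentsWithStats(m.astype(np.uint8)); i=1+stt[1:,4].argmax()
    Q=P[l==i]; print(n,stt[i],cv2.minAreaRect((Q[:,:2]*1000).astype(np.float32)),np.median(Q[:,2]))
E
```

```text
t (265, 205) [0.5553 0.1898 0.0911]
t (280, 190) [0.5825 0.151  0.0914]
t (280, 245) [0.4635 0.1735 0.0815]
t (234, 248) [0.4756 0.2734 0.0816]
t (120, 240) [ 0.5548  0.5544 -0.0007]
t (299, 252) [0.4409 0.1357 0.0815]
t (253, 255) [0.4524 0.2348 0.089 ]
s (275, 205) [0.5604 0.1757 0.0909]
s (265, 195) [0.5502 0.2181 0.0909]
s (204, 210) [0.4274 0.2089 0.0811]
s (227, 225) [0.4623 0.1427 0.0826]
s (180, 300) [3.60e-01 5.38e-02 1.00e-04]
s (217, 223) [0.4445 0.1434 0.0895]
s (217, 205) [0.4529 0.205  0.0907]
t [ 219  171   99  106 9146] ((519.5148315429688, 191.62939453125), (205.49496459960938, 225.82176208496094), 83.6522445678711) 0.08897930991839181
s [ 196  177  125   72 6951] ((522.7098999023438, 187.7255401611328), (209.29623413085938, 225.65065002441406), 83.54635620117188) 0.08932897318062882
```

>>> {"fn": "carry_out", "kwargs": {
  "moves": [
    [0,0,0,0,0,0.92],
    [0,0,0,0,0,0.93],
    [0,0,0,0,0,0.92],
    [0,0,0,0,0,0.93],
    [0,0,0,0,0,0.92],
    [0,0,0,0,0,0.93],
    [0,0,0,0,0,0.92],
    [0,0,0,0,0,0.93],
    [0,0,0,0,0,0.92],
    [0,0,0,0,0,0.93],
    [0,0,0,0,0,0]
  ],
  "fingers": 0,
  "force": 20
}}

```text
time: 1.48
ee_pos: [0.2379, 0.5778, 0.2362]
eef_rot: [0.745, 0.667, -0.0, 0.0]
ft_force: [-1.1, -0.1, 0.5]
width: 0.0006
grip_force: 0.0
```

```bash
cat > go.py <<'E'
import sys
from h import *
from bench import read_state
o=np.array([.5185,.1916,-.1100]); np.save("o.npy",o)
st=read_state(); b=np.array([float(x) for x in sys.argv[1:4]])/1e3
print(*need(st,tgt(b,o[:2],o[2]),o[2]),"t",round(st["time"],2),"F",st["ft_force"].round(2),"w",st["width"])
E
python3 go.py -70 62 111
```

```text
[-7.27   6.286  2.784] [-0.     0.005 -0.004] t 1.48 F [-1.1  -0.11  0.49] w 0.0006459574307257581
```

>>> {"fn": "carry_out", "kwargs": {
  "moves": [
    [-0.66,0.558,0.2,0,0,0],
    [-0.66,0.558,0.2,0,0,0],
    [-0.66,0.558,0.2,0,0,0],
    [-0.66,0.558,0.2,0,0,0],
    [-0.66,0.558,0.2,0,0,0],
    [-0.66,0.558,0.2,0,0,0],
    [-0.66,0.558,0.2,0,0,0],
    [-0.66,0.558,0.2,0,0,0],
    [-0.66,0.558,0.2,0,0,0],
    [-0.66,0.558,0.2,0,0,0],
    [-0.66,0.558,0.2,0,0,0],
    [0,0,0,0,0,0],
    [0,0,0,0,0,0]
  ]
}}

```text
time: 3.1
ee_pos: [0.4494, 0.2625, 0.1486]
eef_rot: [0.745, 0.667, -0.0, -0.0]
ft_force: [-0.9, -0.2, -0.3]
width: 0.0005
grip_force: 0.0
```

```bash
python3 go.py -76 62 97; python3 - <<'E'
from bench import viewer
import cv2,numpy as np
a=viewer.camera("top")["pixels"][200:300,190:330,::-1];b=viewer.camera("side")["pixels"][100:280,150:350,::-1]
a=cv2.resize(a,(560,400),interpolation=2);b=cv2.resize(b,(240,400)) if 0 else cv2.resize(b[:, :],(440,396),interpolation=2)
cv2.imwrite("pics/c.png",cv2.resize(np.hstack([a[:396],b]),(800,317),interpolation=3))
E
```

```text
[-0.023  0.012  0.939] [-0.002 -0.002  0.005] t 3.1 F [-0.9  -0.19 -0.31] w 0.0005314834618118429
```

View pics/c.png

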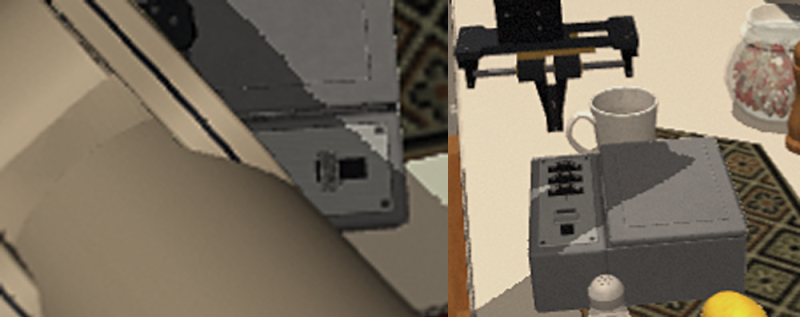

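The picture shows the closed fingertips tapering to about 12 mm and sitting over the left wheel, clear of the mug. The top view of the wheels is blocked by the arm. Next I'll descend slowly.

>>> {"fn": "carry_out", "kwargs": {
  "moves": [
    [-0.02,0.03,0.3,0,0,0],
    [0,0,0.3,0,0,0],
    [0,0,0.25,0,0,0],
    [0,0,0.025,0,0,0],
    [0,0,0.025,0,0,0],
    [0,0,0.025,0,0,0],
    [0,0,0.025,0,0,0],
    [0,0,0.025,0,0,0],
    [0,0,0.025,0,0,0],
    [0,0,0,0,0,0],
    [0,0,0,0,0,0]
  ]
}}

```text
time: 4.58
ee_pos: [0.4509, 0.2611, 0.1086]
eef_rot: [0.745, 0.667, 0.0, -0.0]
ft_force: [0.5, 0.3, 0.3]
width: 0.0011
grip_force: 0.0
```

```bash
python3 go.py -75 62 91
```

```text
[ 0.009 -0.004  0.089] [ 0.    -0.001 -0.011] t 4.58 F [0.49 0.28 0.33] w 0.001075221842030814
```

>>> {"fn": "carry_out", "kwargs": {
  "moves": [
    [0,0,0.025,0,0,0],
    [0,0,0.025,0,0,0],
    [0,0,0.02,0,0,0],
    [0,0,0.01,0,0,0],
    [0,0,0.01,0,0,0],
    [0,0,0,0,0,0]
  ]
}}

```text
time: 5.32
ee_pos: [0.451, 0.2611, 0.1053]
eef_rot: [0.745, 0.667, 0.0, -0.0]
ft_force: [-1.3, -1.6, 3.9]
width: 0.0009
grip_force: 2.4
```

>>> {"fn": "carry_out", "kwargs": {
  "moves": [
    [0,0,0.01,0,0,0],
    [0,0,0,0,0,0]
  ]
}}

```text
time: 5.58
ee_pos: [0.4512, 0.2611, 0.1052]
eef_rot: [0.745, 0.667, 0.0, 0.0]
ft_force: [-1.0, -1.8, 7.4]
width: 0.0004
grip_force: 4.1
```

>>> {"fn": "carry_out", "kwargs": {
  "moves": [
    [0,0,0.007,0,0,0],
    [0,0.025,0,0,0,0],
    [0,0.025,0,0,0,0],
    [0,0.025,0,0,0,0],
    [0,0,0,0,0,0]
  ]
}}

```text
time: 6.2
ee_pos: [0.4545, 0.2607, 0.1052]
eef_rot: [0.746, 0.666, 0.001, 0.0]
ft_force: [-1.9, -2.8, 10.4]
width: 0.0007
grip_force: 5.1
```

>>> {"fn": "carry_out", "kwargs": {
  "moves": [
    [0,0.03,0,0,0,0],
    [0,0.03,0,0,0,0],
    [0,0.03,0,0,0,0],
    [0,0.03,0,0,0,0],
    [0,0.03,0,0,0,0],
    [0,0.03,0,0,0,0],
    [0,0,0,0,0,0]
  ]
}}

```text
time: 7.08
ee_pos: [0.4622, 0.2599, 0.1051]
eef_rot: [0.746, 0.666, 0.001, 0.0]
ft_force: [2.6, -0.5, 5.3]
width: 0.0007
grip_force: 2.8
```

>>> {"fn": "carry_out", "kwargs": {
  "moves": [
    [0,0.02,-0.05,0,0,0],
    [0,0,-0.2,0,0,0],
    [0,0,0,0,0,0]
  ]
}}

```text
time: 7.45
ee_pos: [0.462, 0.2602, 0.1149]
eef_rot: [0.745, 0.667, 0.0, -0.0]
ft_force: [-0.4, 0.5, -0.0]
width: 0.0004
grip_force: 0.0
```

```bash
python3 go.py -65 36 93; python3 - <<'E'
from bench import viewer
import cv2,numpy as np
from h import *
c=viewer.camera("side"); np.savez("s1.npz",**c)
s0=dict(np.load("side0.npz"))
f=lambda c:cv2.resize(c["pixels"][186:216,200:235,::-1],(385,330),interpolation=2)
cv2.imwrite("pics/d.png",np.hstack([f(s0),f(c)]))
E
```

```text
[-0.649 -0.032  0.197] [ 0.004 -0.006 -0.01 ] t 7.45 F [-0.4   0.46 -0.  ] w 0.0003876001276908062
```

View pics/d.png

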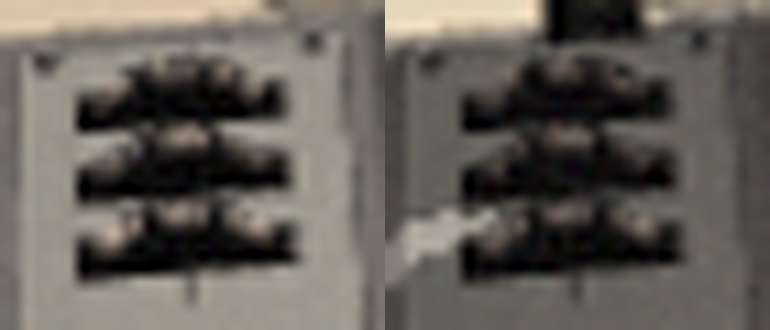

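The picture compares before (left) and after (right). Wheel 1's pattern has changed and a numeral is centred on top; wheels 2 and 3 are unchanged. Now wheel 2, one click back.

>>> {"fn": "carry_out", "kwargs": {
  "moves": [
    [-0.35,-0.03,0,0,0,0],
    [-0.3,0,0,0,0,0],
    [0,0,0.1,0,0,0],
    [0,0,0.03,0,0,0],
    [0,0,0.025,0,0,0],
    [0,0,0.025,0,0,0],
    [0,0,0.025,0,0,0],
    [0,0,0.02,0,0,0],
    [0,0,0.01,0,0,0],
    [0,0,0,0,0,0]
  ]
}}

```text
time: 8.75
ee_pos: [0.4579, 0.2342, 0.1052]
eef_rot: [0.745, 0.667, 0.0, -0.0]
ft_force: [-0.3, -1.2, 3.7]
width: 0.0008
grip_force: 2.4
```

```bash
python3 go.py -65 36 91
```

```text
[ 0.007 -0.003  0.006] [ 0.003 -0.004 -0.012] t 8.75 F [-0.28 -1.2   3.73] w 0.0008223012851873665
```

>>> {"fn": "carry_out", "kwargs": {
  "moves": [
    [0,0,0.01,0,0,0],
    [0,0,0.007,0,0,0],
    [0,-0.025,0,0,0,0],
    [0,-0.025,0,0,0,0],
    [0,-0.025,0,0,0,0],
    [0,0,0,0,0,0]
  ]
}}

```text
time: 9.5
ee_pos: [0.4562, 0.2345, 0.1053]
eef_rot: [0.746, 0.666, 0.001, 0.001]
ft_force: [2.3, -1.6, 7.7]
width: 0.0004
grip_force: 3.9
```

>>> {"fn": "carry_out", "kwargs": {
  "moves": [
    [0,-0.03,0.002,0,0,0],
    [0,-0.03,0.002,0,0,0],
    [0,-0.03,0,0,0,0],
    [0,-0.03,0,0,0,0],
    [0,-0.03,0,0,0,0],
    [0,0,0,0,0,0]
  ]
}}

```text
time: 10.25
ee_pos: [0.4497, 0.2353, 0.1052]
eef_rot: [0.746, 0.666, 0.001, 0.0]
ft_force: [-0.5, -1.3, 11.6]
width: 0.0003
grip_force: 5.6
```

>>> {"fn": "carry_out", "kwargs": {
  "moves": [
    [0,-0.03,-0.001,0,0,0],
    [0,-0.03,-0.001,0,0,0],
    [0,-0.03,0,0,0,0],
    [0,0,0,0,0,0]
  ]
}}

```text
time: 10.75
ee_pos: [0.4455, 0.2357, 0.1049]
eef_rot: [0.745, 0.667, 0.001, -0.0]
ft_force: [-2.0, -1.2, 9.6]
width: 0.0006
grip_force: 4.8
```

Past half, the detent now pulls onward. I'll lift and go to wheel 3, starting at box x = −75.

>>> {"fn": "carry_out", "kwargs": {
  "moves": [
    [0,-0.015,-0.05,0,0,0],
    [0,0,-0.2,0,0,0],
    [0,0,0,0,0,0]
  ]
}}

```text
time: 11.12
ee_pos: [0.4449, 0.2358, 0.1147]
eef_rot: [0.745, 0.667, 0.001, -0.0]
ft_force: [0.5, 0.1, 0.1]
width: 0.0007
grip_force: 0.0
```

```bash
python3 go.py -75 10 91.7
```

```text
[-0.647  0.076  0.225] [ 0.005 -0.006 -0.011] t 11.12 F [0.48 0.06 0.13] w 0.0006688200967235473
```

>>> {"fn": "carry_out", "kwargs": {
  "moves": [
    [-0.35,0.07,0,0,0,0],
    [-0.3,0,0,0,0,0],
    [0,0,0.1,0,0,0],
    [0,0,0.03,0,0,0],
    [0,0,0.025,0,0,0],
    [0,0,0.025,0,0,0],
    [0,0,0.025,0,0,0],
    [0,0,0.02,0,0,0],
    [0,0,0.01,0,0,0],
    [0,0,0.008,0,0,0],
    [0,0,0,0,0,0]
  ]
}}

```text
time: 12.5
ee_pos: [0.4449, 0.2096, 0.1052]
eef_rot: [0.745, 0.667, 0.001, -0.0]
ft_force: [-2.2, -2.9, 8.5]
width: 0.0007
grip_force: 4.2
```

>>> {"fn": "carry_out", "kwargs": {
  "moves": [
    [0,0,0.003,0,0,0],
    [0,0.03,0,0,0,0],
    [0,0.03,0,0,0,0],
    [0,0.03,0,0,0,0],
    [0,0.03,0,0,0,0],
    [0,0.03,0,0,0,0],
    [0,0.03,0,0,0,0],
    [0,0.03,0,0,0,0],
    [0,0.03,0,0,0,0],
    [0,0.03,0,0,0,0],
    [0,0,0,0,0,0]
  ]
}}

```text
time: 13.88
ee_pos: [0.4563, 0.2084, 0.105]
eef_rot: [0.746, 0.666, 0.001, 0.0]
ft_force: [2.2, -0.9, 5.9]
width: -0.0003
grip_force: 3.1
```

>>> {"fn": "carry_out", "kwargs": {
  "moves": [
    [0,0.02,-0.05,0,0,0],
    [0,0,-0.2,0,0,0],
    [0,-0.3,0,0,0,0],
    [0,0,0,0,0,0]
  ]
}}

```text
time: 14.38
ee_pos: [0.4428, 0.2098, 0.1141]
eef_rot: [0.745, 0.667, -0.0, -0.0]
ft_force: [0.4, 0.8, 0.1]
width: 0.0009
grip_force: 0.0
```

```bash
python3 go.py -75 10 91.7
```

```text
[0.005 0.056 0.21 ] [-0.006 -0.001 -0.004] t 14.38 F [0.42 0.78 0.1 ] w 0.0008504688361479925
```

>>> {"fn": "carry_out", "kwargs": {
  "moves": [
    [0,0.05,0.085,0,0,0],
    [0,0,0.03,0,0,0],
    [0,0,0.025,0,0,0],
    [0,0,0.025,0,0,0],
    [0,0,0.025,0,0,0],
    [0,0,0.02,0,0,0],
    [0,0,0.01,0,0,0],
    [0,0,0.01,0,0,0],
    [0,0,0,0,0,0]
  ]
}}

```text
time: 15.5
ee_pos: [0.4463, 0.2093, 0.1054]
eef_rot: [0.745, 0.667, 0.0, 0.0]
ft_force: [-1.3, -1.6, 3.6]
width: 0.0004
grip_force: 2.2
```

>>> {"fn": "carry_out", "kwargs": {
  "moves": [
    [0,0,0.01,0,0,0],
    [0,0,0.009,0,0,0],
    [0,0.03,0,0,0,0],
    [0,0.03,0,0,0,0],
    [0,0.03,0,0,0,0],
    [0,0.03,0,0,0,0],
    [0,0.03,0,0,0,0],
    [0,0.03,0,0,0,0],
    [0,0.03,0,0,0,0],
    [0,0.03,0,0,0,0],
    [0,0.03,0,0,0,0],
    [0,0,0,0,0,0]
  ]
}}

```text
time: 17.0
ee_pos: [0.4576, 0.2081, 0.1048]
eef_rot: [0.746, 0.666, 0.001, 0.0]
ft_force: [2.6, -1.2, 5.8]
width: 0.0003
grip_force: 3.1
```

Third stroke.

>>> {"fn": "carry_out", "kwargs": {
  "moves": [
    [0,0.01,-0.05,0,0,0],
    [0,0,-0.2,0,0,0],
    [0,-0.3,0,0,0,0],
    [0,0,0.085,0,0,0],
    [0,0,0.03,0,0,0],
    [0,0,0.025,0,0,0],
    [0,0,0.025,0,0,0],
    [0,0,0.025,0,0,0],
    [0,0,0.02,0,0,0],
    [0,0,0.01,0,0,0],
    [0,0,0,0,0,0]
  ]
}}

```text
time: 18.38
ee_pos: [0.4453, 0.2094, 0.1055]
eef_rot: [0.745, 0.667, 0.0, 0.0]
ft_force: [1.5, -0.2, -0.7]
width: 0.0006
grip_force: 0.0
```

>>> {"fn": "carry_out", "kwargs": {
  "moves": [
    [0,0,0.01,0,0,0],
    [0,0,0.01,0,0,0],
    [0,0,0.01,0,0,0],
    [0,0,0,0,0,0]
  ]
}}

```text
time: 18.88
ee_pos: [0.4458, 0.2094, 0.1052]
eef_rot: [0.745, 0.667, 0.001, 0.0]
ft_force: [-1.4, -1.9, 10.3]
width: 0.0002
grip_force: 4.9
```

>>> {"fn": "carry_out", "kwargs": {
  "moves": [
    [0,0.03,0,0,0,0],
    [0,0.03,0,0,0,0],
    [0,0.03,0,0,0,0],
    [0,0.03,0,0,0,0],
    [0,0.03,0,0,0,0],
    [0,0.03,0,0,0,0],
    [0,0.03,0,0,0,0],
    [0,0.03,0,0,0,0],
    [0,0.03,0,0,0,0],
    [0,0,0,0,0,0]
  ]
}}

```text
time: 20.12
ee_pos: [0.4569, 0.2082, 0.1049]
eef_rot: [0.746, 0.666, 0.001, 0.0]
ft_force: [2.4, -1.2, 5.8]
width: 0.0003
grip_force: 3.1
```

>>> {"fn": "carry_out", "kwargs": {
  "moves": [
    [0,0.01,-0.05,0,0,0],
    [0,0,-0.95,0,0,0],
    [0,0,-1,0,0,0],
    [0.9,-0.7,0,0,0,0],
    [0.9,-0.7,0,0,0,0],
    [0.9,-0.7,0,0,0,0],
    [0.9,-0.7,0,0,0,0],
    [0.9,-0.7,0,0,0,0],
    [0.9,0,0,0,0,0],
    [0,0,0,0,0,0],
    [0,0,0,0,0,0]
  ]
}}

```text
time: 21.5
ee_pos: [0.3413, 0.4375, 0.1837]
eef_rot: [0.746, 0.666, -0.001, 0.0]
ft_force: [0.6, -0.5, 0.8]
width: 0.0008
grip_force: 0.0
```

```bash
python3 - <<'E'
from bench import viewer
import cv2,numpy as np
from h import *
im=[viewer.camera("top")["pixels"].astype(float) for _ in range(6)]
m=np.mean(im,0).astype(np.uint8); t0=dict(np.load("top0.npz"))["pixels"]
f=lambda p:cv2.resize(p[244:268,232:276,::-1],None,fx=9,fy=12,interpolation=cv2.INTER_LANCZOS4)
cv2.imwrite("pics/e.png",cv2.convertScaleAbs(np.vstack([f(t0),f(m)]),alpha=1.2))
E
python3 go.py -70 -30 140
```

```text
[-6.376  3.339  0.76 ] [-0.    -0.002 -0.016] t 21.8 F [-0.07  0.93  0.54] w 0.0007682265147652943
```

View pics/e.png

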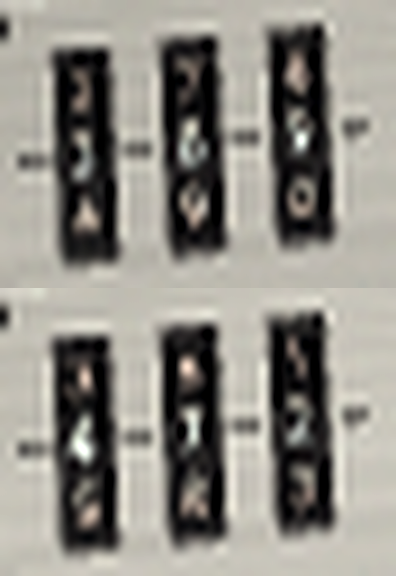

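Top row is before, bottom row is now. The wheels read 4, 7, 2 at the ticks, with neighbours 3/5, 6/8 and 1/3, so the code is set. Next is the slide.

>>> {"fn": "carry_out", "kwargs": {
  "moves": [
    [-0.78,0.42,0,0,0,0],
    [-0.78,0.42,0,0,0,0],
    [-0.78,0.42,0,0,0,0],
    [-0.78,0.42,0,0,0,0],
    [-0.78,0.42,0,0,0,0],
    [-0.78,0.42,0,0,0,0],
    [-0.78,0.42,0,0,0,0],
    [-0.79,0.4,0,0,0,0],
    [0,0,0.6,0,0,0],
    [0,0,0.6,0,0,0],
    [0,0,0.4,0,0,0],
    [0,0,0,0,0,0],
    [0,0,0,0,0,0]
  ]
}}

```text
time: 23.42
ee_pos: [0.4467, 0.1753, 0.1211]
eef_rot: [0.745, 0.667, 0.001, 0.0]
ft_force: [0.1, 0.1, 0.6]
width: 0.0006
grip_force: 0.0
```

```bash
python3 go.py -70 -25 87.5
```

```text
[-0.022 -0.011  0.489] [ 0.006 -0.005 -0.011] t 23.43 F [0.06 0.07 0.59] w 0.0005959928061559929
```

>>> {"fn": "carry_out", "kwargs": {
  "moves": [
    [-0.02,0,0.2,0,0,0],
    [0,0,0.16,0,0,0],
    [0,0,0.08,0,0,0],
    [0,0,0.04,0,0,0],
    [0,0,0,0,0,0],
    [-0.05,0,0,0,0,0],
    [-0.05,0,0,0,0,0],
    [-0.05,0,0,0,0,0],
    [-0.05,0,0,0,0,0],
    [-0.05,0,0,0,0,0],
    [0,0,0,0,0,0]
  ]
}}

```text
time: 24.8
ee_pos: [0.4451, 0.1646, 0.1012]
eef_rot: [0.745, 0.667, 0.0, -0.0]
ft_force: [0.2, 1.4, -1.0]
width: 0.0005
grip_force: 1.0
```

>>> {"fn": "carry_out", "kwargs": {
  "moves": [
    [-0.03,0,0,0,0,0],
    [-0.03,0,0,0,0,0],
    [-0.03,0,0,0,0,0],
    [-0.03,0,0,0,0,0],
    [-0.03,0,0,0,0,0],
    [0,0,0,0,0,0]
  ]
}}

```text
time: 25.55
ee_pos: [0.4444, 0.1582, 0.1011]
eef_rot: [0.745, 0.667, 0.0, -0.0]
ft_force: [1.0, 2.9, 0.1]
width: 0.0002
grip_force: 1.7
```

>>> {"fn": "carry_out", "kwargs": {
  "moves": [
    [-0.03,0,0,0,0,0],
    [-0.03,0,0,0,0,0],
    [-0.03,0,0,0,0,0],
    [0,0,0,0,0,0]
  ]
}}

```text
time: 26.05
ee_pos: [0.444, 0.1547, 0.1011]
eef_rot: [0.745, 0.667, 0.0, -0.0]
ft_force: [-0.5, 4.4, -0.6]
width: 0.0001
grip_force: 2.1
```

```bash
cat > lid.py <<'E'
from h import *
from bench import viewer
c=viewer.camera("side"); o=np.load("o.npy")
for u,v in((275,205),(265,195),(255,210)):
    z=np.median(c["range_z"][v-1:v+2,u-1:u+2]); print((c["xyz"]+ray(c,u,v)*z).round(4))
E
python3 lid.py
```

```text
[0.552  0.1388 0.1135]
[0.5404 0.1696 0.1192]
[0.5104 0.1145 0.1238]
```

The lid has sprung up. I'll push 1 mm more to be sure, then release and withdraw.

>>> {"fn": "carry_out", "kwargs": {
  "moves": [
    [-0.025,0,0,0,0,0],
    [0,0,0,0,0,0],
    [0.05,0,0,0,0,0],
    [0.1,0,0,0,0,0],
    [0.1,0,0,0,0,0],
    [0.1,0,0,0,0,0],
    [0.1,0,0,0,0,0],
    [0.1,0,0,0,0,0],
    [0,-0.1,-0.3,0,0,0],
    [0,-0.3,-0.6,0,0,0],
    [0,-0.5,-1,0,0,0],
    [0,-0.3,-1,0,0,0],
    [0.9,-0.7,0,0,0,0],
    [0.9,-0.7,0,0,0,0],
    [0.9,-0.5,0,0,0,0],
    [0.9,-0.4,0,0,0,0],
    [0.9,0,0,0,0,0],
    [0.9,0,0,0,0,0],
    [0,0,0,0,0,0],
    [0,0,0,0,0,0]
  ]
}}

```text
time: 28.6
ee_pos: [0.3314, 0.4051, 0.2175]
eef_rot: [0.746, 0.666, 0.0, 0.0]
ft_force: [-0.4, -0.8, 0.3]
width: 0.0003
grip_force: 0.0
```

```bash
python3 lid.py; python3 - <<'E'
from bench import viewer
import cv2,numpy as np
a=cv2.resize(viewer.camera("top")["pixels"][160:280,140:360,::-1],(770,420),interpolation=2)
cv2.imwrite("pics/f.png",a)
E
```

```text
[0.552  0.1386 0.1136]
[0.5411 0.1732 0.1171]
[0.5104 0.1147 0.1237]
```

View pics/f.png

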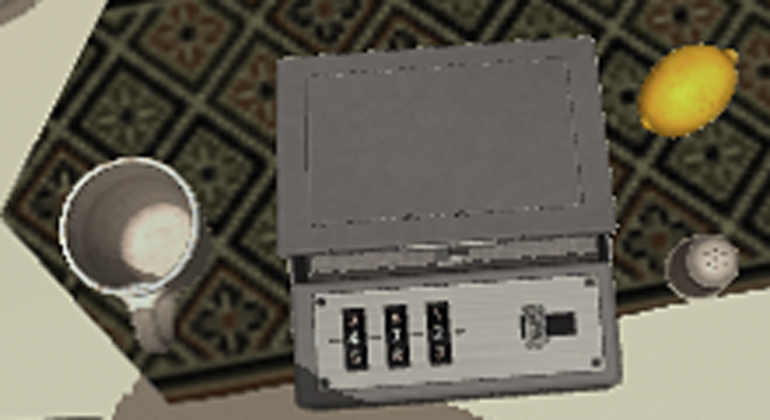

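The lid is ajar, the wheels show 4-7-2, and the slide is home (tab at 535,325). The mug, shaker and lemon haven't moved, so I'm handing the job in.

```bash
python3 -c "
from bench import r
print(r.close_job())"
```

```text
the job is handed in; nothing more can be done
None
```

I opened the lockbox and handed the job in at about 29 s: the code shows 4-7-2, the lid is ajar, the slide is home, and the mug, shaker and lemon stand where they were; no verdict came back.

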